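# Chock the rolling pin on the draining board

## Task

The washed rolling pin is to dry on the white draining board, which slopes down to the sink. Lay the thick dark guide strip flat and straight across the middle of the board as a chock and leave it there, then lay the pin across the board on the strip's uphill side, centred on it, and let go of the pin only when it rests against the strip, so that it stays put. Leave the other things where they are.

Things in the scene. Friction and masses are not known exactly. Their poses are not given: they have to be found in the camera images.
- deck: fixed white draining board, surface 360 mm long (x) by 324 mm wide (y), sloping 5 degrees down to the sink; blue-edged rims 12 mm wide, 9 mm high on both sides and the uphill end, low end open. Origin in the middle of the surface, 36 mm above the counter; x points down the slope, y across, z square to the surface. A pin left loose on it rolls into the sink
- strip: thick dark walnut guide strip with a thin rubber underside, a plain bar 190 mm long (its y), 40 mm wide (its x), 14 mm thick, 0.1 kg; starts flat on the counter. Origin in the middle of its underside, z up
- pin: beech rolling pin, 0.2 to 0.35 kg: barrel 54 mm in diameter, 150 mm long; two handles 28 mm in diameter, 45 mm long; loose on the counter. Origin mid-barrel on the axis, which is y; x and z turn as it rolls. Against the strip its axis is 44 mm from the strip's centre line and it bears on the strip's top edge; fingers kept 17 mm or more above the surface pass over the strip
- cup: blue cup, 68 mm wide at its rim and 78 mm tall, drying upside down on the draining board close to its uphill rim; origin at the middle of its rim, on the board
- mug: brick-red mug, 80 mm wide, 92 mm tall, handle at its side, on the counter; origin under its middle
- bowl: white bowl, 140 mm wide, 62 mm tall, on the counter; origin under its middle
- soap: green soap bottle, 60 mm wide, 170 mm tall, black cap, on the counter; origin under its middle
- canister: jade-green canister, 110 mm wide, 130 mm tall, on the counter; origin under its middle
- salt: white salt jar with a wooden lid, 72 mm wide, 85 mm tall, on the counter; origin under its middle
- thin_strip: thin pale guide strip, 190 x 36 x 6 mm, on the counter; not the one to use; origin under its middle, long axis y
There are look-alikes about, which are no part of the job. There is more than one size of the strip; the job needs the smaller. There is more than one size of the pin; the one meant has the size given above.

How it is judged (in metres and radians):
On the way, in this order (a step that is already met when the one before it is completed fails the run):
1. the thick strip lies flat across the draining board, let go, at rest (x of strip in the frame of deck between -0.085 and 0.14 m and y of strip in the frame of deck between -0.06 and 0.06 m and z of strip in the frame of deck between -0.004 and 0.004 m and angle between the y axis of strip and the y axis of deck, either way round below 0.2 rad and angle between the z axis of strip and the z axis of deck, either way round below 0.06 rad and contact force between the fingers and strip below 0.05 N and linear speed of strip below 0.02 m/s), for 0.2 s.
2. the pin, still held in the fingers, is down on the board and against the strip (within 4 mm) (x of strip in the frame of deck between -0.085 and 0.14 m and y of strip in the frame of deck between -0.06 and 0.06 m and z of strip in the frame of deck between -0.004 and 0.004 m and angle between the y axis of strip and the y axis of deck, either way round below 0.2 rad and angle between the z axis of strip and the z axis of deck, either way round below 0.06 rad and x of pin in the frame of deck between -0.15 and 0.1 m and z of pin in the frame of deck between 0.022 and 0.031 m and y of pin in the frame of strip between -0.055 and 0.055 m and angle between the y axis of pin and the y axis of strip, either way round below 0.12 rad and (x of pin in the frame of strip between 0.036 and 0.0477 m or x of pin in the frame of strip between -0.0477 and -0.036 m) and contact force between the fingers and pin above 0.3 N), for 0.1 s.
At the end, for the whole second after the job is handed in: Strip flat on the board, across the slope within 0.2 rad, within 60 mm of the centre line, 85 mm uphill to 140 mm downhill of the middle; pin on the board, at rest, touching the strip, parallel within 0.12 rad, within 55 mm of the strip's middle, 150 uphill to 100 mm downhill; both released (x of strip in the frame of deck between -0.085 and 0.14 m and y of strip in the frame of deck between -0.06 and 0.06 m and z of strip in the frame of deck between -0.004 and 0.004 m and angle between the y axis of strip and the y axis of deck, either way round below 0.2 rad and angle between the z axis of strip and the z axis of deck, either way round below 0.06 rad and x of pin in the frame of deck between -0.15 and 0.1 m and z of pin in the frame of deck between 0.022 and 0.031 m and y of pin in the frame of strip between -0.055 and 0.055 m and angle between the y axis of pin and the y axis of strip, either way round below 0.12 rad and (x of pin in the frame of strip between 0.036 and 0.0467 m or x of pin in the frame of strip between -0.0467 and -0.036 m) and contact force between pin and strip above 0.02 N and linear speed of each of pin, strip below 0.01 m/s and angular speed of pin below 0.3 rad/s and contact force between the fingers and pin below 0.05 N and contact force between the fingers and strip below 0.05 N).
It fails at once if the pin let go on the board while more than about 10 mm from the strip, or with no strip there (x of pin in the frame of deck between -0.19 and 0.19 m and y of pin in the frame of deck between -0.16 and 0.16 m and z of pin in the frame of deck between 0 and 0.04 m and contact force between the fingers and pin below 0.02 N and not (x of pin in the frame of strip between -0.055 and 0.055 m and z of pin in the frame of strip between 0 and 0.05 m)).
It fails at once if the cup on the board moved more than 25 mm or tipped (distance of cup from where it was at the start of the episode above 0.025 m or angle between cup's own z axis and vertical above 0.4 rad).
It fails at once if another bystander moved more than 30 mm (distance of any of mug, bowl, soap, canister, salt, thin_strip from where it was at the start of the episode above 0.03 m).
It also fails if it takes over 59 s, if anything falls off the work surface, if the arm or the gripper's body presses on something with over 40 N, if the wrist force passes 120 N, or if a joint passes its speed limit or range.

## Robot

A 7-joint arm with a two-finger parallel gripper is mounted at the origin on the work surface. World frame = base frame: x ahead of the robot, y to its left, z up, the work surface at z = 0. Lengths are in m, angles in degrees, forces in N, time in s.
With the tool pointing down it reaches from about 0.425 to 0.875 m from the base axis. Payload 4.7 kg.
Tool frame: the origin (TCP) lies between the finger pads; the fingertips stand 8 mm ahead of it and the grasp point (between the pads) lies 11 mm behind it (env.tip_extent is the distance from the TCP to the fingertips, in m); z points along the fingers, y is the line along which they close (so a half turn about z gives the same grasp; the last joint's range is limited). The gripper opens to 87 mm and grips with 3 to 60 N. Pads are 19 mm wide; open, the fingers measure 117 mm over their backs; the gripper's body (75 mm by 190 mm) begins 51 mm behind the grasp point.
Start: joints at [76.266, 18.392, -4.016, 83.108, 1.295, 78.541, -3.26], TCP at [0.163, -0.629, 0.231] pointing down, gripper open.
Joint ranges: [-163.93, 163.93], [-17.29, 119.83], [-79.2, 71.16], [3.27, 140.29], [-89.18, 269.18], [5.43, 117.66], [-154.24, 154.24]. Speed limits (degrees/s): [147.25, 147.25, 180, 180, 180, 180, 180].

## Interface

Orientations are given as [roll, pitch, yaw] about the fixed x, y, z axes, in that order (R = Rz(yaw) Ry(pitch) Rx(roll)).
In Python, from cell import sensors, vision, workorder, env gives the robot as it stands.
- The arm moves only by the tool drive_tool, never from a script. Its argument "moves" is a list of rows, each an object of numbers: "x", "y", "z": the shift along the tool's x, y, z in mm; "rx", "ry", "rz": the turn, a rotation vector about the tool's x, y, z in rad; "fingers": the closure, from -1 (fully open) to 1 (shut). In form: [{"x": .., "y": .., "z": .., "rx": .., "ry": .., "rz": .., "fingers": ..}, ...]. A call has 1 to 20 rows; each row is the pose to reach, as a shift and turn from the pose commanded when the call began, along the tool's axes at that moment; what a row does not reach only later rows make up. A row lasts 1/8 s, in which the tool goes at most 62.5 mm and 10.7 degrees, less where a joint would pass 70% of its speed; a pose out of reach is approached as far as the arm can. A call with a gripper value outside its range is refused whole. The fingers move at their own pace and stop on an object; "force" is the grip in N (left out, the last holds). Time passes only in rows, so rows that repeat a pose let the fingers close. It gives the time, the measured TCP pose, the force, the opening and the grip force at its end, in the units of the state.
- sensors.get_obs(): the state, without advancing time (a new reading comes with each control period).
- vision.read_camera(name): name is "scene" or "side" or "wrist"; returns a dict with "image" (384x512x3 uint8, red, green, blue), "fx", "fy", "cx", "cy" (pixels), "R" (3x3) and "t" (3): a world point X has camera coordinates R X + t. Camera axes: x right, y down, z forward; pixel columns grow to the right and rows downward; lengths in m; the calibration is good to about 2 mm. A picture is of the moment at which its call begins. There is no depth.
- workorder.sign_off(): hands the job in; it is judged then, once.
The state is a dict: "time_s": time; "qpos": joint angles; "joint_velocities": joint speeds; "effort": joint torques, N m; "tool_pos": TCP position; "tool_rot": TCP orientation; "force": force on the tool from outside, world axes, zero at the start; "wrist_torque": the same for the moment, N m; "grip_width": finger opening in m; "grasp_force": force on a finger pad.
Only numpy, scipy, OpenCV 4.12 (cv2) and the standard library are available. Lean on these libraries where they do the work, as an engineer would, in place of code of your own. Each camera call takes 0.05 s, during which the arm holds its last target. There are 200 camera calls.

## Working session

There is one attempt and no reset: what is moved stays moved. The work goes in short steps, Python scripts to look and compute and a tool call to move; the robot and the scene stay as the last step left them, time stands still between calls to the robot, and variables do not carry over. Pictures are saved under pics/ and viewed, at most 10 in all, crops included, and the job is handed in when it is done.

Besides the shell and the picture viewer there is one more tool, called after ">>>" as name([rows], argument=value, ...), one row to a line, values as JSON. drive_tool: Moves the arm, as the interface text tells. Its arguments: {"type":"object","properties":{"moves":{"type":"array"},"force":{"type":"number"}},"required":["moves"]}

```bash
ls; mkdir -p pics
python3 - <<'E'
from cell import sensors, vision
import cv2,pickle,numpy as np
o=sensors.get_obs();print(o)
d={}
for n in("scene","side","wrist"):
    r=vision.read_camera(n);d[n]=r;print(n,r['fx'],r['cx'],r['cy'],np.round(r['R'],3).tolist(),np.round(r['t'],3))
    cv2.imwrite(f"pics/{n}0.png",r['image'][:,:,::-1])
pickle.dump(d,open('v0.pkl','wb'))
a=np.hstack([d['scene']['image'],d['side']['image']])
cv2.imwrite('pics/a0.png',cv2.resize(d['scene']['image'],(800,600),interpolation=cv2.INTER_CUBIC)[:,:,::-1])
cv2.imwrite('pics/b0.png',cv2.resize(d['side']['image'],(800,600),interpolation=cv2.INTER_CUBIC)[:,:,::-1])
E
```

```text
pics
{'time_s': 0.0, 'qpos': array([76.26782203, 18.44016542, -4.01362026, 83.17349854,  1.29492471,
       78.54133778, -3.26155851]), 'joint_velocities': array([-5.42031795e-03,  7.51816763e-02,  1.58232089e-02,  2.25996312e-02,
        3.42365310e-02,  1.51313650e-02, -3.55952879e-05]), 'effort': array([ 2.31048034e-04, -4.91280770e+01, -4.03766111e-01, -3.12522948e+01,
       -6.40312722e-02,  4.39621008e-02,  1.65965721e-04]), 'tool_pos': array([ 0.16298516, -0.62868544,  0.22946101]), 'tool_rot': array([-1.79890228e+02,  6.23936533e-03,  1.45385154e+01]), 'force': array([ 0.97393805,  0.75749004, -0.3962649 ]), 'wrist_torque': array([-0.02060856,  0.02277872, -0.02561267]), 'grasp_force': 0.0, 'grip_width': 0.0869540762504001}
scene 394.78798666743614 254.14619696249864 193.61363186460434 [[0.781, 0.624, 0.012], [0.465, -0.57, -0.677], [-0.416, 0.535, -0.736]] [-0.369 -0.158  1.337]
side 459.6565527366506 260.58990413165156 191.45163002307672 [[-0.983, -0.183, 0.023], [-0.122, 0.547, -0.828], [0.139, -0.817, -0.56]] [0.427 0.077 1.454]
wrist 306.31185483105793 259.34254688781886 192.2554490802384 [[0.251, -0.968, -0.003], [-0.926, -0.241, 0.292], [-0.283, -0.071, -0.956]] [-0.649 -0.036  0.393]
```

View pics/a0.png

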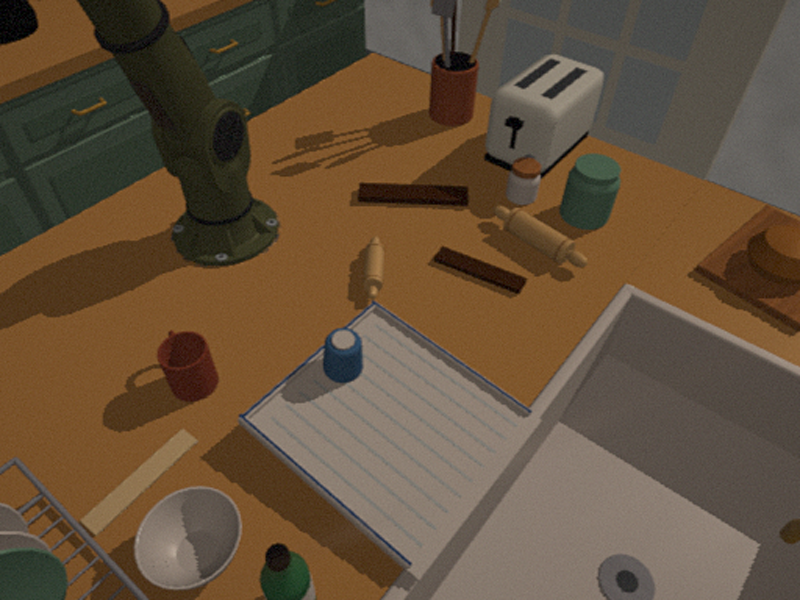

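View pics/b0.png

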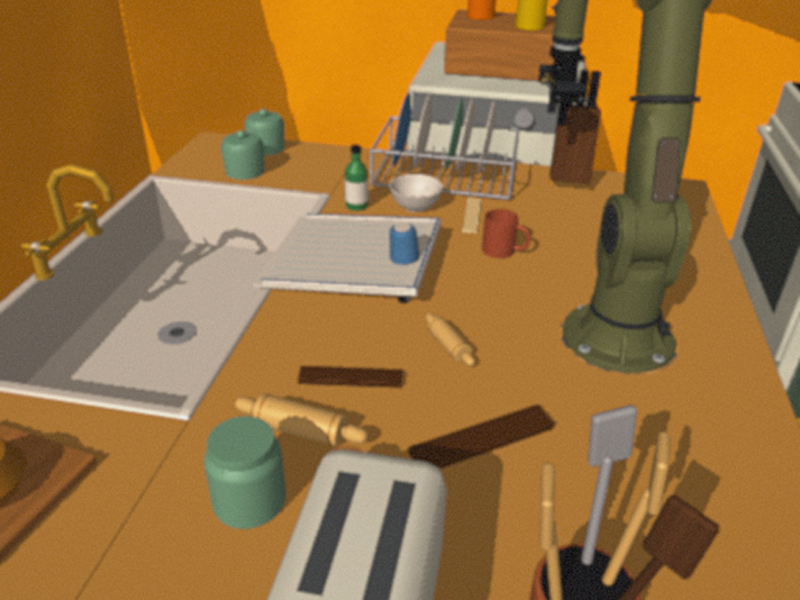

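The scene view (800x600 pixels) has two dark strips, at (480,270), shorter, and (413,195), longer. It has two pins, at (540,237), bigger, and (375,268), smaller. The deck's corners are near (375,305), (243,418), (530,411) and (410,567), and the cup is at (343,355). In the side view the strips are at (350,376) and (482,437), and the pins at (300,418) and (451,340). I'll measure them all and choose by size.

```bash
cat > h.py <<'E'
import numpy as np,cv2,pickle
def ray(c,uv):
    R,t=np.array(c['R']),np.array(c['t']);C=-R.T@t
    uv=np.atleast_2d(uv).astype(float)
    d=np.c_[(uv[:,0]-c['cx'])/c['fx'],(uv[:,1]-c['cy'])/c['fy'],np.ones(len(uv))]@R
    return C,d
def plane(c,uv,z):
    C,d=ray(c,uv);return C+d*((z-C[2])/d[:,2])[:,None]
def tri(c1,u1,c2,u2):
    C,d=ray(c1,u1);D,e=ray(c2,u2);d=d[0]/np.linalg.norm(d);e=e[0]/np.linalg.norm(e)
    s=np.linalg.lstsq(np.c_[d,-e],D-C,rcond=None)[0]
    p,q=C+s[0]*d,D+s[1]*e
    return (p+q)/2,np.linalg.norm(p-q)
def proj(c,P):
    q=np.atleast_2d(P)@np.array(c['R']).T+c['t'];return np.c_[q[:,0]/q[:,2]*c['fx']+c['cx'],q[:,1]/q[:,2]*c['fy']+c['cy']]
def blob(c,fn,seed):
    hsv=cv2.cvtColor(c['image'],cv2.COLOR_RGB2HSV).astype(int);m=fn(hsv).astype(np.uint8)*255
    m=cv2.morphologyEx(m,cv2.MORPH_OPEN,np.ones((2,2)))
    cs,_=cv2.findContours(m,cv2.RETR_EXTERNAL,cv2.CHAIN_APPROX_NONE)
    cs=[k for k in cs if cv2.contourArea(k)>40]
    return min(cs,key=lambda k:-cv2.pointPolygonTest(k,seed,True))
E
python3 - <<'E'
from h import *
d=pickle.load(open('v0.pkl','rb'));k=.64
for n,pts in dict(scene=dict(sA=(480,270),sB=(413,195),pA=(520,232),pA2=(560,248),pB=(375,268),wood=(420,280),board=(420,430),rim=(450,358)),side=dict(sA=(350,376),sB=(482,437),pA=(300,418),pB=(451,340),wood=(400,330),rim=(350,290))).items():
    im=d[n]['image'];h=cv2.cvtColor(im,cv2.COLOR_RGB2HSV)
    for q,p in pts.items(): print(n,q,h[int(p[1]*k),int(p[0]*k)],im[int(p[1]*k),int(p[0]*k)])
dark=lambda h:(h[:,:,2]<75)&((h[:,:,0]<15)|(h[:,:,0]>165))
for nm,s1,s2 in(("A",(480,270),(350,376)),("B",(413,195),(482,437))):
    for n,s in(("scene",s1),("side",s2)):
        c=blob(d[n],dark,(s[0]*k,s[1]*k));a=cv2.approxPolyDP(c,3,True)[:,0];
        r=cv2.minAreaRect(plane(d[n],c[:,0],.01)[:,:2].astype(np.float32)*1000)
        print(nm,n,a.tolist(),cv2.contourArea(c),np.round(np.array(r[0]+r[1]+(r[2],)),1))
cr=np.hstack([cv2.resize(d['scene']['image'][100:220,210:410],(800,480),interpolation=cv2.INTER_CUBIC)])
cv2.imwrite('pics/crop.png',cr[:,:,::-1])
E
```

```text
scene sA [ 12 163  47] [47 29 17]
scene sB [  6 160  43] [43 21 16]
scene pA [ 16 154  83] [83 59 33]
scene pA2 [ 16 156  80] [80 57 31]
scene pB [ 16 141 150] [150 111  67]
scene wood [ 15 175 124] [124  81  39]
scene board [ 13  48 143] [143 128 116]
scene rim [ 18  40 108] [108 101  91]
side sA [ 13 181  72] [72 43 21]
side sB [ 11 171  79] [79 45 26]
side pA [ 17 146 171] [171 129  73]
side pB [ 18 153 214] [214 163  86]
side wood [ 16 171 177] [177 122  58]
side rim [ 16  46 218] [218 200 179]
A scene [[280, 164], [292, 173], [309, 175], [309, 179], [312, 175], [313, 181], [317, 176], [325, 186], [333, 187], [336, 182], [333, 177], [331, 182], [330, 176], [321, 177], [320, 173], [285, 159]] 434.5 [500.  233.9 188.6  48.9   9. ]
A side [[291, 283], [264, 288], [269, 289], [267, 293], [270, 286], [273, 289], [277, 285], [273, 294], [285, 299], [290, 293], [282, 288], [290, 289], [286, 287]] 174.0 [317.7 400.   67.7  58.6   3.7]
B scene [[230, 127], [250, 130], [252, 124], [252, 130], [260, 126], [261, 130], [287, 131], [288, 127], [293, 131], [295, 124], [299, 128], [296, 124], [300, 120], [290, 125], [288, 120], [285, 123], [249, 119], [246, 126], [244, 119], [231, 118]] 588.0 [246.7 345.1 252.3  70.5  37.2]
B side [[326, 268], [323, 272], [320, 269], [322, 274], [311, 275], [320, 275], [321, 282]] 41.0 [219.4 320.2  56.9  34.1  77.3]
```

View pics/crop.png

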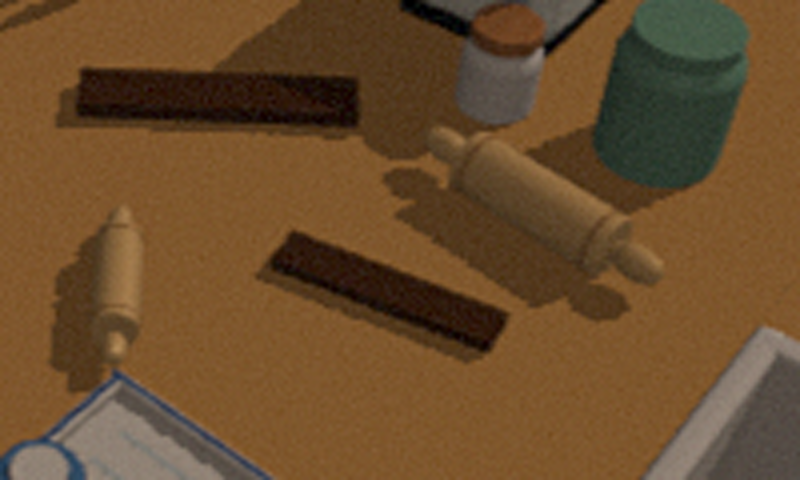

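The crop shows the short strip at about (390,292), or full-image (307,173). It also shows the big pin with its tips at about (432,140) and (662,268), and the small pin at (118,285). The long strip at (217,98) measures 252 mm, so the short one (189 mm) is the strip I want. Next I'll triangulate the strip, both pins, the deck and the cup.

Run:
```python
from h import *
d=pickle.load(open('v0.pkl','rb'));k=.64;S,D=d['scene'],d['side']
for c in(S,D): c['image']=cv2.medianBlur(c['image'],3)
def T(n,a,b):
    p,e=tri(S,a,D,b);print(n,np.round(p*1000,1),'gap',round(e*1000,1));return p
cr=lambda x,y:(210+x/4,100+y/4)
s8=lambda x,y:(x*k,y*k)
a=T('pin tip1',cr(432,136),s8(366,437));b=T('pin tip2',cr(662,268),s8(238,402));print(np.linalg.norm(a-b))
a=T('pin swapped',cr(432,136),s8(238,402))
a=T('small1',cr(122,210),s8(472,362));b=T('small2',cr(115,355),s8(430,317));print(np.linalg.norm(a-b))
for n,a,b in(('up+y',(375,305),(412,293)),('up-y',(243,418),(440,216)),('lo+y',(530,410),(262,287)),('lo-y',(410,567),(318,214))): T(n,s8(*a),s8(*b))
ths={'scene':58,'side':105}
res={}
for n,s in(("scene",(480,270)),("side",(350,376))):
    dk=lambda h:(h[:,:,2]<ths[n])&(h[:,:,0]<25)
    c=blob(d[n],dk,(s[0]*k,s[1]*k));h=cv2.convexHull(c)
    r=cv2.minAreaRect(plane(d[n],c[:,0],.01)[:,:2].astype(np.float32)*1000)
    m=cv2.moments(c);res[n]=(m['m10']/m['m00'],m['m01']/m['m00'])
    print(n,cv2.approxPolyDP(h,2,True)[:,0].tolist(),np.round(np.array(r[0]+r[1]+(r[2],)),1))
T('strip centroid',res['scene'],res['side'])
bl=lambda h:(h[:,:,0]>95)&(h[:,:,0]<130)&(h[:,:,1]>90)
for n,s in(("scene",(343,360)),("side",(403,245))):
    c=blob(d[n],bl,(s[0]*k,s[1]*k));print('cup',n,cv2.boundingRect(c))
hs=cv2.cvtColor(S['image'],cv2.COLOR_RGB2HSV).astype(int);print(np.argwhere(bl(hs)).shape)
```

```text
pin tip1 [429.  403.6  25. ] gap 1.6
pin tip2 [660.1 373.   30.6] gap 1.6
0.23320380021317974
pin swapped [547.3 382.3  81.8] gap 191.1
small1 [280.8 166.8  19.3] gap 1.1
small2 [381.   38.9  18.3] gap 1.2
0.16250373186237083
up+y [422.5   1.1  48. ] gap 6.1
up-y [ 418.  -317.6   62.4] gap 7.4
lo+y [750.2   4.7  17.3] gap 3.5
lo-y [ 738.1 -325.6   26. ] gap 26.9
scene [[279, 165], [283, 160], [334, 178], [336, 182], [330, 188], [281, 169]] [499.8 232.1 187.4  47.8   9.1]
side [[192, 243], [195, 236], [258, 239], [256, 248], [200, 246]] [491.8 246.1 188.5  47.2   8.9]
strip centroid [496.3 239.    2.2] gap 6.4
cup scene (208, 216, 24, 30)
cup side (251, 148, 18, 21)
(600, 2)
```

The 233 mm pin (axis height about 27 mm) matches the spec of 240 mm, while the other is 163 mm. The short strip (about 188 x 47 mm including its side face) is the right one. I'll go over the deck with the wrist camera, then over the strip and pin.

>>> drive_tool([
  {"x": 463, "y": -364, "z": -80, "rz": 0.25, "fingers": -1},
  {"x": 463, "y": -364, "z": -80, "rz": 0.25, "fingers": -1},
  {"x": 463, "y": -364, "z": -80, "rz": 0.25, "fingers": -1},
  {"x": 463, "y": -364, "z": -80, "rz": 0.25, "fingers": -1},
  {"x": 463, "y": -364, "z": -80, "rz": 0.25, "fingers": -1},
  {"x": 463, "y": -364, "z": -80, "rz": 0.25, "fingers": -1},
  {"x": 463, "y": -364, "z": -80, "rz": 0.25, "fingers": -1},
  {"x": 463, "y": -364, "z": -80, "rz": 0.25, "fingers": -1},
  {"x": 463, "y": -364, "z": -80, "rz": 0.25, "fingers": -1},
  {"x": 463, "y": -364, "z": -80, "rz": 0.25, "fingers": -1},
  {"x": 463, "y": -364, "z": -80, "rz": 0.25, "fingers": -1},
  {"x": 463, "y": -364, "z": -80, "rz": 0.25, "fingers": -1},
  {"x": 463, "y": -364, "z": -80, "rz": 0.25, "fingers": -1},
])

```text
invalid input at $.moves[0]: expected keys x, y, z, rx, ry, rz, fingers
```

Run:
```python
from cell import sensors, vision
import cv2,pickle
print(sensors.get_obs()['qpos'])
r=vision.read_camera('wrist');pickle.dump(r,open('w1.pkl','wb'));cv2.imwrite('pics/w1.png',cv2.resize(r['image'],(800,600),interpolation=cv2.INTER_CUBIC)[:,:,::-1])
```

```text
[76.26741077 18.43000175 -4.01711413 83.15848691  1.29541936 78.53948381
 -3.2586021 ]
```

View pics/w1.png

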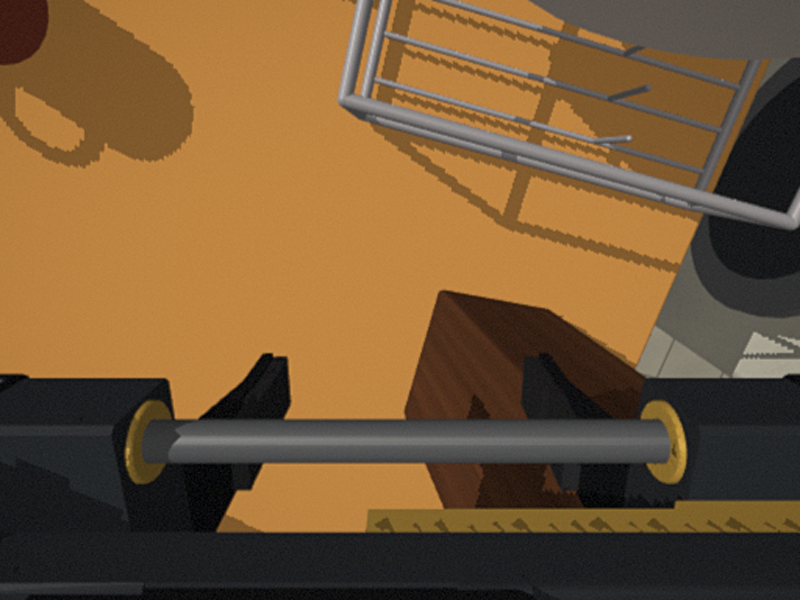

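The move was refused because every row needs all the keys. The picture is still from the start pose. The fingers fill rows below about 370, so the usable view lies ahead of the tool.

>>> drive_tool([
  {"x": 445, "y": -364, "z": -100, "rx": 0, "ry": 0, "rz": 0.25, "fingers": -1},
  {"x": 445, "y": -364, "z": -100, "rx": 0, "ry": 0, "rz": 0.25, "fingers": -1},
  {"x": 445, "y": -364, "z": -100, "rx": 0, "ry": 0, "rz": 0.25, "fingers": -1},
  {"x": 445, "y": -364, "z": -100, "rx": 0, "ry": 0, "rz": 0.25, "fingers": -1},
  {"x": 445, "y": -364, "z": -100, "rx": 0, "ry": 0, "rz": 0.25, "fingers": -1},
  {"x": 445, "y": -364, "z": -100, "rx": 0, "ry": 0, "rz": 0.25, "fingers": -1},
  {"x": 445, "y": -364, "z": -100, "rx": 0, "ry": 0, "rz": 0.25, "fingers": -1},
  {"x": 445, "y": -364, "z": -100, "rx": 0, "ry": 0, "rz": 0.25, "fingers": -1},
  {"x": 445, "y": -364, "z": -100, "rx": 0, "ry": 0, "rz": 0.25, "fingers": -1},
  {"x": 445, "y": -364, "z": -100, "rx": 0, "ry": 0, "rz": 0.25, "fingers": -1},
  {"x": 445, "y": -364, "z": -100, "rx": 0, "ry": 0, "rz": 0.25, "fingers": -1},
  {"x": 445, "y": -364, "z": -100, "rx": 0, "ry": 0, "rz": 0.25, "fingers": -1},
])

```text
time_s: 1.7
tool_pos: [0.5016, -0.1668, 0.33]
tool_rot: [180.0, 0.1, 0.1]
force: [-0.4, -0.7, 0.3]
grip_width: 0.0866
grasp_force: 0.0
```

Run:
```python
from cell import sensors, vision
import cv2,pickle
o=sensors.get_obs();print(o['qpos'],o['tool_pos'],o['tool_rot'])
r=vision.read_camera('wrist');pickle.dump(r,open('w1.pkl','wb'));cv2.imwrite('pics/w1b.png',cv2.resize(r['image'],(800,600),interpolation=cv2.INTER_CUBIC)[:,:,::-1])
```

```text
[ 43.14346372   3.17794924 -28.77371331  90.07274594   1.58335007
  87.20425895 -75.58163395] [ 0.501582   -0.16678102  0.33002509] [1.79964864e+02 7.32655112e-02 9.03398224e-02]
```

View pics/w1b.png

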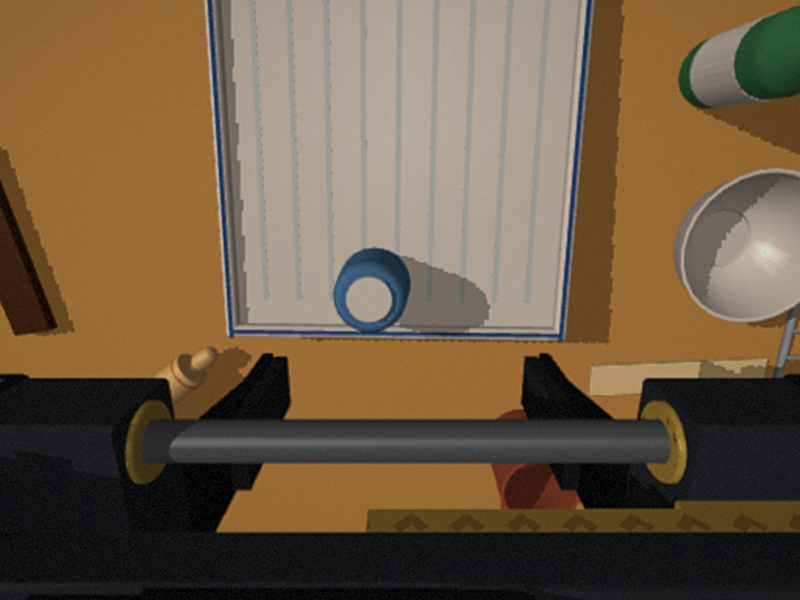

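The wrist view shows the deck's uphill corners (outer blue edges) near (232,335) and (564,340) on the 800 px scale. The cup is centred near (370,298) and the strip's end is at the left edge. I'll fit the rim lines here and in the scene view, then triangulate.

```bash
cat > deck.py <<'E'
from h import *
W=pickle.load(open('w1.pkl','rb'));S=pickle.load(open('v0.pkl','rb'))['scene'];k=.64
def bluepts(c,sat=100):
    h=cv2.cvtColor(cv2.medianBlur(c['image'],3),cv2.COLOR_RGB2HSV).astype(int)
    return np.argwhere((h[:,:,0]>100)&(h[:,:,0]<130)&(h[:,:,1]>sat))[:,::-1].astype(float)
def line(P,a,b,w):
    a,b=np.array(a)*k,np.array(b)*k;d=(b-a)/np.linalg.norm(b-a);n=np.array([-d[1],d[0]])
    for w in(w,w/2):
        s=(P-a)@d;e=(P-a)@n;Q=P[(abs(e)<w)&(s>4)&(s<np.linalg.norm(b-a)-4)]
        vx,vy,x,y=cv2.fitLine(Q.astype(np.float32),cv2.DIST_HUBER,0,.01,.01).ravel();a,d=a,np.array([vx,vy])
        n=np.array([-vy,vx]);L=np.linalg.norm(b-a);a=np.array([x,y])+d*((a-[x,y])@d);d=d if d@(b-a)>0 else -d
        b=a+d*L
    return np.array([x,y]),d,len(Q),abs((Q-[x,y])@n).mean()
def isec(l,m):
    t=np.linalg.solve(np.c_[l[1],-m[1]],m[0]-l[0]);return l[0]+t[0]*l[1]
E
python3 - <<'E'
from deck import *
P=bluepts(W);L=line(P,(209,10),(232,332),5);R=line(P,(590,10),(566,330),5);U=line(P,(240,333),(558,338),4)
Q=bluepts(S,70);l=line(Q,(375,305),(530,410),5);r=line(Q,(245,420),(410,567),5);u=line(Q,(243,416),(373,304),5)
for m in(L,R,U,l,r,u):print(np.round(m[0],1),np.round(m[1],3),m[2],round(m[3],2))
A,B=isec(L,U),isec(R,U);a,b=isec(l,u),isec(r,u)
for p,q in((A,a),(B,b)):
    X,e=tri(W,p,S,q);print('corner tri',np.round(X*1000,1),round(e*1000,1),'on plane',np.round(plane(W,p,.0605)*1000,1),np.round(plane(S,q,.0605)*1000,1))
# direction via side rims: point at row 5 on plane of expected height
for m in(L,R):
    p=m[0]+m[1]*((5-m[0][1])/m[1][1]);print(np.round(plane(W,p,.04)*1000,1))
E
```

```text
Traceback (most recent call last):
  File "deck.py", line 10, in line
    vx,vy,x,y=cv2.fitLine(Q.astype(np.float32),cv2.DIST_HUBER,0,.01,.01).ravel();a,d=a,np.array([vx,vy])
              ~~~~~~~~~~~^^^^^^^^^^^^^^^^^^^^^^^^^^^^^^^^^^^^^^^^^^^^^^^
cv2.error: OpenCV(4.12.0) /io/opencv/modules/imgproc/src/linefit.cpp:50: error: (-215:Assertion failed) count > 0 in function 'fitLine2D_wods'
```

```bash
python3 - <<'E'
s=open('deck.py').read().replace("""    h=cv2.cvtColor(cv2.medianBlur(c['image'],3),cv2.COLOR_RGB2HSV).astype(int)
    return np.argwhere((h[:,:,0]>100)&(h[:,:,0]<130)&(h[:,:,1]>sat))""","""    i=cv2.GaussianBlur(c['image'],(3,3),0).astype(int)
    return np.argwhere(i[:,:,2]-i[:,:,0]>sat)""").replace('sat=100','sat=20')
open('deck.py','w').write(s)
E
python3 - <<'E'
from deck import *
P=bluepts(W);L=line(P,(209,10),(232,332),5);R=line(P,(590,10),(566,330),5);U=line(P,(240,333),(558,338),4)
Q=bluepts(S,5);print(len(P),len(Q));l=line(Q,(375,305),(530,410),5);r=line(Q,(245,420),(410,567),5);u=line(Q,(243,416),(373,304),5)
for m in(L,R,U,l,r,u):print(np.round(m[0],1),np.round(m[1],3),m[2],round(m[3],2))
A,B=isec(L,U),isec(R,U);a,b=isec(l,u),isec(r,u)
for p,q in((A,a),(B,b)):
    X,e=tri(W,p,S,q);print('corner tri',np.round(X*1000,1),round(e*1000,1),'on plane',np.round(plane(W,p,.0605)*1000,1),np.round(plane(S,q,.0605)*1000,1))
for m in(L,R):
    p=m[0]+m[1]*((5-m[0][1])/m[1][1]);print(np.round(plane(W,p,.04)*1000,1))
E
```

```text
3038 1007
[140.7 107.4] [0.065 0.998] 552 0.7
[367.9 106.6] [-0.084  0.996] 568 0.72
[252.9 213. ] [1.    0.012] 488 0.65
[303.6 238.6] [0.82  0.572] 58 0.2
[211.  315.8] [0.752 0.659] 234 0.44
[198.2 229.1] [ 0.758 -0.653] 102 0.63
corner tri [417.8   1.2  52.6] 2.6 on plane [[421.9  -1.1  60.5]] [[421.5  -5.   60.5]]
corner tri [ 416.6 -314.7   58. ] 1.3 on plane [[ 418.3 -313.6   60.5]] [[ 417.4 -315.6   60.5]]
[[696.1  -5.8  40. ]]
[[ 696.6 -315.7   40. ]]
```

The deck comes out with its middle at about (593,-160) mm and yaw about -0.7°. The blue-line spacing of 312 mm is 324 less 12, as it should be, and the uphill rim height is 53 to 58 mm against 60 expected. Next I'll look over the strip and pin with the tool turned about 170°, which keeps the last joint mid-range.

>>> drive_tool([
  {"x": 98, "y": -467, "z": 0, "rx": 0, "ry": 0, "rz": -2.98, "fingers": -1},
  {"x": 98, "y": -467, "z": 0, "rx": 0, "ry": 0, "rz": -2.98, "fingers": -1},
  {"x": 98, "y": -467, "z": 0, "rx": 0, "ry": 0, "rz": -2.98, "fingers": -1},
  {"x": 98, "y": -467, "z": 0, "rx": 0, "ry": 0, "rz": -2.98, "fingers": -1},
  {"x": 98, "y": -467, "z": 0, "rx": 0, "ry": 0, "rz": -2.98, "fingers": -1},
  {"x": 98, "y": -467, "z": 0, "rx": 0, "ry": 0, "rz": -2.98, "fingers": -1},
  {"x": 98, "y": -467, "z": 0, "rx": 0, "ry": 0, "rz": -2.98, "fingers": -1},
  {"x": 98, "y": -467, "z": 0, "rx": 0, "ry": 0, "rz": -2.98, "fingers": -1},
  {"x": 98, "y": -467, "z": 0, "rx": 0, "ry": 0, "rz": -2.98, "fingers": -1},
  {"x": 98, "y": -467, "z": 0, "rx": 0, "ry": 0, "rz": -2.98, "fingers": -1},
  {"x": 98, "y": -467, "z": 0, "rx": 0, "ry": 0, "rz": -2.98, "fingers": -1},
  {"x": 98, "y": -467, "z": 0, "rx": 0, "ry": 0, "rz": -2.98, "fingers": -1},
  {"x": 98, "y": -467, "z": 0, "rx": 0, "ry": 0, "rz": -2.98, "fingers": -1},
  {"x": 98, "y": -467, "z": 0, "rx": 0, "ry": 0, "rz": -2.98, "fingers": -1},
  {"x": 98, "y": -467, "z": 0, "rx": 0, "ry": 0, "rz": -2.98, "fingers": -1},
  {"x": 98, "y": -467, "z": 0, "rx": 0, "ry": 0, "rz": -2.98, "fingers": -1},
  {"x": 98, "y": -467, "z": 0, "rx": 0, "ry": 0, "rz": -2.98, "fingers": -1},
  {"x": 98, "y": -467, "z": 0, "rx": 0, "ry": 0, "rz": -2.98, "fingers": -1},
])

```text
time_s: 4.0
tool_pos: [0.5992, 0.3011, 0.3301]
tool_rot: [-179.9, -0.0, 170.7]
force: [-0.2, 0.4, -0.1]
grip_width: 0.087
grasp_force: 0.0
```

Run:
```python
from cell import sensors, vision
import cv2,pickle
o=sensors.get_obs();print(o['qpos'],o['tool_pos'],o['tool_rot'])
r=vision.read_camera('wrist');pickle.dump(r,open('w2.pkl','wb'));cv2.imwrite('pics/w2.png',cv2.resize(r['image'],(800,600),interpolation=cv2.INTER_CUBIC)[:,:,::-1])
```

```text
[ 12.40440243  33.69967953 -68.08005552  68.50586099  31.22210969
  96.4885779   32.81569381] [0.5992469  0.30111673 0.33007367] [-1.79943582e+02 -7.62380742e-03  1.70712472e+02]
```

View pics/w2.png

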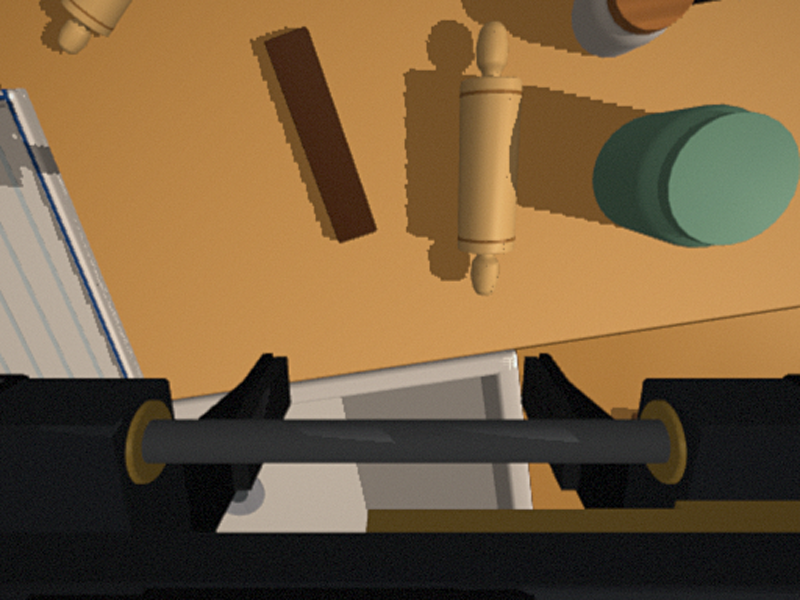

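In view are the strip, with corners near (265,38), (305,27), (376,230) and (340,243), the pin with tips at (492,22) and (484,294), and the canister at (700,175). I'll measure them and combine with the scene camera for height.

```bash
cat > m.py <<'E'
from h import *
from cell import sensors
W=pickle.load(open('w2.pkl','rb'));S=pickle.load(open('v0.pkl','rb'))['scene'];D=pickle.load(open('v0.pkl','rb'))['side'];k=.64
h=cv2.cvtColor(cv2.medianBlur(W['image'],3),cv2.COLOR_RGB2HSV)
for p in((320,135),(275,80),(490,165),(430,165),(560,300)):print(p,h[int(p[1]*k),int(p[0]*k)])
W['image']=cv2.medianBlur(W['image'],3)
c=blob(W,lambda h:(h[:,:,2]<85)&((h[:,:,0]<12)|(h[:,:,0]>170)),(320*k,135*k))
for z in(.0,.014):
    r=cv2.minAreaRect(plane(W,c[:,0],z)[:,:2].astype(np.float32)*1000);print('strip z',z,np.round(r[0]+r[1]+(r[2],),1))
r=cv2.minAreaRect(c.astype(np.float32));print(r)
X,e=tri(W,r[0],S,(307.5,173.5));print('strip c tri W-S',np.round(X*1000,1),e*1000)
# pin
P=np.array([(492,22),(484,294),(490,88),(487,241)])*k
for z in(.027,):print('pin',np.round(plane(W,P,z)*1000,1).tolist())
for p,q in((P[0],(210+432/4,100+136/4)),(P[1],(210+662/4,100+268/4))):
    X,e=tri(W,p,S,q);print('tip tri',np.round(X*1000,1),round(e*1000,1))
E1=np.array([(460,165),(517,165)])*k;print('barrel width',np.round(plane(W,E1,.027)*1000,1).tolist())
print('canister base left',np.round(plane(W,np.array([(598,160),(620,220)])*k,.02)*1000,1).tolist())
E
python3 m.py
```

```text
(320, 135) [ 11 176  68]
(275, 80) [ 17 169 113]
(490, 165) [ 17 138 181]
(430, 165) [ 16 166 117]
(560, 300) [ 17 146 203]
strip z 0.0 [504.5 245.8  11.8  15.4   3.9]
strip z 0.014 [504.9 247.7  11.4  14.9   3.9]
((212.7000274658203, 95.59999084472656), (8.538147926330566, 9.803059577941895), 71.56504821777344)
strip c tri W-S [500.3 244.   -1.1] 8.212873136358295
pin [[425.8, 404.6, 27.0], [664.0, 370.5, 27.0], [476.9, 397.2, 27.0], [611.5, 379.4, 27.0]]
tip tri [426.7 406.1  22.7] 3.6
tip tri [661.8 369.6  33.9] 0.1
barrel width [[537.4, 362.8, 27.0], [545.9, 414.5, 27.0]]
canister base left [[554.0, 491.0, 20.0], [613.4, 509.4, 20.0]]
```

Run:
```python
from h import *
W=pickle.load(open('w2.pkl','rb'));S=pickle.load(open('v0.pkl','rb'))['scene'];k=.64
W['image']=cv2.medianBlur(W['image'],5)
c=blob(W,lambda h:(h[:,:,2]<98)&(h[:,:,0]<15),(320*k,135*k))
r0=cv2.minAreaRect(c.astype(np.float32));print(r0)
for z in(.0,.014):
    r=cv2.minAreaRect(plane(W,c[:,0],z)[:,:2].astype(np.float32)*1000);print('strip z',z,np.round(r[0]+r[1]+(r[2],),1))
A=(np.array([(265,38),(305,27),(376,230),(340,243)])*k);q=plane(W,A,.014)*1000
print(np.round(q[:,:2],1).tolist(),np.round(q.mean(0),1))
# matching top corners in scene crop: (293,232),(508,317),(490,340)?,(272,258)
for p,u in((A[1],(272,258)),(A[0],(293,232)),(A[3],(508,316)),(A[2],(490,340)),):
    for nm,v in(('',u),):
        X,e=tri(W,p,S,(210+v[0]/4,100+v[1]/4));print(np.round(X*1000,1),round(e*1000,1))
print(np.round(proj(S,q/1000),1).tolist())
```

```text
((206.10861206054688, 87.10407257080078), (138.43605041503906, 28.521326065063477), 70.34617614746094)
strip z 0.0 [496.3 239.5 194.8  41.6   8.7]
strip z 0.014 [497.  241.7 189.1  40.4   8.7]
[[403.3, 208.4], [400.6, 245.1], [585.7, 274.6], [592.6, 237.1]] [495.5 241.3  14. ]
[387.7 238.4 -25. ] 6.0
[413.3 215.4  39.2] 7.5
[592.9 242.5  36.6] 8.3
[584.1 268.9 -18.3] 13.4
[[277.9, 163.1], [283.9, 156.8], [337.7, 177.2], [333.4, 185.0]]
```

The strip measures 189.1 x 40.4 mm at z = 14 mm, which matches the 190 x 40 given. Its centre is (497,241) and its angle 8.7°. The pin is 240 mm tip to tip with a 52 mm barrel, centred at (545,388), angle -8.1°. Now I'll hover over the strip.

>>> drive_tool([
  {"x": 91, "y": -76, "z": 200, "rx": 0, "ry": 0, "rz": -0.314, "fingers": -1},
  {"x": 91, "y": -76, "z": 200, "rx": 0, "ry": 0, "rz": -0.314, "fingers": -1},
  {"x": 91, "y": -76, "z": 200, "rx": 0, "ry": 0, "rz": -0.314, "fingers": -1},
  {"x": 91, "y": -76, "z": 200, "rx": 0, "ry": 0, "rz": -0.314, "fingers": -1},
  {"x": 91, "y": -76, "z": 200, "rx": 0, "ry": 0, "rz": -0.314, "fingers": -1},
  {"x": 91, "y": -76, "z": 200, "rx": 0, "ry": 0, "rz": -0.314, "fingers": -1},
  {"x": 91, "y": -76, "z": 200, "rx": 0, "ry": 0, "rz": -0.314, "fingers": -1},
])

```text
time_s: 4.92
tool_pos: [0.4989, 0.2431, 0.1328]
tool_rot: [179.9, 0.2, -171.1]
force: [0.4, -0.3, 0.3]
grip_width: 0.0867
grasp_force: 0.0
```

Run:
```python
from cell import sensors, vision
from h import *
o=sensors.get_obs();print(o['qpos'],o['tool_pos'],o['tool_rot'])
r=vision.read_camera('wrist');pickle.dump(r,open('w3.pkl','wb'));k=.64
W=pickle.load(open('w2.pkl','rb'))
for c in(r,W):c['image']=cv2.medianBlur(c['image'],5)
q=proj(r,[.45,.234,.014])[0];print(q)
f=lambda h:(h[:,:,2]<100)&(h[:,:,0]<15)&(h[:,:,1]>120)
c=blob(r,f,tuple(map(float,q)));b=plane(r,c[:,0],.014)[:,:2]*1000
rr=cv2.minAreaRect(b.astype(np.float32));print(np.round(rr[0]+rr[1]+(rr[2],),1))
# far-end mid point: triangulate with w2 top end (between corners)
u=np.array([0.988,.152]);s=b@u;e=c[:,0][s<s.min()+4].mean(0);print('end',e,np.round(plane(r,e,.014)*1000,1))
c2=blob(W,f,(205.,87.));b2=plane(W,c2[:,0],.014)[:,:2]*1000;s2=b2@u;e2=c2[:,0][s2<s2.min()+4].mean(0)
X,g=tri(r,e,W,e2);print('end tri',np.round(X*1000,1),round(g*1000,1))
```

```text
[ 31.35599719  29.38465735 -74.93675639 102.22983334  29.94643272
  71.76528849  47.34379284] [0.49890243 0.24306709 0.13275895] [ 179.89318362    0.20537437 -171.08197941]
[256.97589983 134.42476387]
[492.6 240.2 181.1  39.3   8.9]
end [256.94117647  77.49019608] [[403.5 226.8  14. ]]
end tri [403.3 226.6  10. ] 0.3
```

The second wrist view puts the strip's end at (403,227) and z about 10 mm, so the centre (497,241) is confirmed. Going down.

>>> drive_tool([
  {"x": 0, "y": 0, "z": 60, "rx": 0, "ry": 0, "rz": 0, "fingers": -1},
  {"x": 0, "y": 0, "z": 100, "rx": 0, "ry": 0, "rz": 0, "fingers": -1},
  {"x": 0, "y": 0, "z": 110, "rx": 0, "ry": 0, "rz": 0, "fingers": -1},
  {"x": 0, "y": 0, "z": 118, "rx": 0, "ry": 0, "rz": 0, "fingers": -1},
  {"x": 0, "y": 0, "z": 118, "rx": 0, "ry": 0, "rz": 0, "fingers": -1},
])

```text
time_s: 5.6
tool_pos: [0.4978, 0.2422, 0.0136]
tool_rot: [180.0, 0.1, -171.0]
force: [0.2, -0.1, 0.7]
grip_width: 0.0869
grasp_force: 0.0
```

```bash
python3 -c "
from cell import sensors
o=sensors.get_obs();print(o['qpos'],o['tool_pos'],o['tool_rot'])"
```

```text
[ 24.43200441  36.55202495 -65.9446325  107.89810661  38.30750569
  61.36526178  41.77383007] [0.49780341 0.24217266 0.0136411 ] [ 1.79968454e+02  9.53799297e-02 -1.71047367e+02]
```

>>> drive_tool([
  {"x": 0, "y": -1, "z": 2, "rx": 0, "ry": 0, "rz": 0, "fingers": -1},
  {"x": 0, "y": -1, "z": 2, "rx": 0, "ry": 0, "rz": 0, "fingers": 1},
  {"x": 0, "y": -1, "z": 2, "rx": 0, "ry": 0, "rz": 0, "fingers": 1},
  {"x": 0, "y": -1, "z": 2, "rx": 0, "ry": 0, "rz": 0, "fingers": 1},
  {"x": 0, "y": -1, "z": 2, "rx": 0, "ry": 0, "rz": 0, "fingers": 1},
  {"x": 0, "y": -1, "z": 2, "rx": 0, "ry": 0, "rz": 0, "fingers": 1},
  {"x": 0, "y": -1, "z": 2, "rx": 0, "ry": 0, "rz": 0, "fingers": 1},
  {"x": 0, "y": -1, "z": 2, "rx": 0, "ry": 0, "rz": 0, "fingers": 1},
], force=30)

```text
time_s: 6.6
tool_pos: [0.4971, 0.2404, 0.0105]
tool_rot: [-180.0, -0.0, -171.0]
force: [-0.4, -0.3, -0.0]
grip_width: 0.04
grasp_force: 30.0
```

Gripped, with a 40 mm opening as expected. I'll lift, carry the strip to the deck and turn it.

>>> drive_tool([
  {"x": 0, "y": 0, "z": -60, "rx": 0, "ry": 0, "rz": 0, "fingers": 1},
  {"x": 0, "y": 0, "z": -120, "rx": 0, "ry": 0, "rz": 0, "fingers": 1},
  {"x": 0, "y": 0, "z": -180, "rx": 0, "ry": 0, "rz": 0.1, "fingers": 1},
  {"x": -10, "y": -45, "z": -200, "rx": 0, "ry": 0, "rz": 0.25, "fingers": 1},
  {"x": -18, "y": -85, "z": -200, "rx": 0, "ry": 0, "rz": 0.4, "fingers": 1},
  {"x": -26, "y": -125, "z": -200, "rx": 0, "ry": 0, "rz": 0.55, "fingers": 1},
  {"x": -34, "y": -165, "z": -200, "rx": 0, "ry": 0, "rz": 0.7, "fingers": 1},
  {"x": -42, "y": -205, "z": -200, "rx": 0, "ry": 0, "rz": 0.85, "fingers": 1},
  {"x": -50, "y": -245, "z": -200, "rx": 0, "ry": 0, "rz": 1.0, "fingers": 1},
  {"x": -58, "y": -285, "z": -200, "rx": 0, "ry": 0, "rz": 1.15, "fingers": 1},
  {"x": -66, "y": -325, "z": -200, "rx": 0, "ry": 0, "rz": 1.3, "fingers": 1},
  {"x": -74, "y": -365, "z": -200, "rx": 0, "ry": 0, "rz": 1.45, "fingers": 1},
  {"x": -82, "y": -400, "z": -200, "rx": 0, "ry": 0, "rz": 1.6, "fingers": 1},
  {"x": -87, "y": -419, "z": -200, "rx": 0, "ry": 0, "rz": 1.74, "fingers": 1},
  {"x": -87, "y": -419, "z": -200, "rx": 0, "ry": 0, "rz": 1.74, "fingers": 1},
  {"x": -87, "y": -419, "z": -200, "rx": 0, "ry": 0, "rz": 1.74, "fingers": 1},
  {"x": -87, "y": -419, "z": -200, "rx": 0, "ry": 0, "rz": 1.74, "fingers": 1},
])

```text
time_s: 8.72
tool_pos: [0.648, -0.158, 0.2107]
tool_rot: [-180.0, -0.0, 89.5]
force: [0.2, -0.1, -1.6]
grip_width: 0.0396
grasp_force: 30.0
```

```bash
python3 -c "
from cell import sensors
o=sensors.get_obs();print(o['qpos'],o['tool_pos'],o['tool_rot'],o['force'])"
```

```text
[ 46.05432528  28.34852785 -48.57841817  80.69371333  21.15172827
  80.35081206  -3.12106598] [ 0.64800738 -0.15801373  0.21069603] [-1.79994337e+02 -2.00327804e-02  8.94654102e+01] [ 0.18601553 -0.0592241  -1.64819945]
```

>>> drive_tool([
  {"x": -2, "y": 1, "z": 50, "rx": 0.087, "ry": 0, "rz": 0, "fingers": 1},
  {"x": -2, "y": 1, "z": 100, "rx": 0.087, "ry": 0, "rz": 0, "fingers": 1},
  {"x": -2, "y": 1, "z": 140, "rx": 0.087, "ry": 0, "rz": 0, "fingers": 1},
  {"x": -2, "y": 1, "z": 155, "rx": 0.087, "ry": 0, "rz": 0, "fingers": 1},
  {"x": -2, "y": 1, "z": 155, "rx": 0.087, "ry": 0, "rz": 0, "fingers": 1},
  {"x": -2, "y": 1, "z": 155, "rx": 0.087, "ry": 0, "rz": 0, "fingers": 1},
])

```text
time_s: 9.48
tool_pos: [0.6507, -0.1618, 0.0579]
tool_rot: [-175.2, 0.0, 89.3]
force: [0.6, 0.3, -0.6]
grip_width: 0.0395
grasp_force: 30.0
```

Run:
```python
from cell import sensors, vision
import cv2,pickle,numpy as np
o=sensors.get_obs();print(o['qpos'],o['tool_pos'],o['tool_rot'],o['force'])
d={n:vision.read_camera(n) for n in('scene','side')};pickle.dump(d,open('v1.pkl','wb'))
a=cv2.resize(d['scene']['image'][180:370,150:350],(400,380),interpolation=cv2.INTER_CUBIC);b=cv2.resize(d['side']['image'][110:205,160:300],(400,271),interpolation=cv2.INTER_CUBIC)
b=np.vstack([b,np.zeros((109,400,3),np.uint8)])
cv2.imwrite('pics/v1.png',np.hstack([a,b])[:,:,::-1])
```

```text
[ 41.64998905  38.83191273 -44.00889633  84.49369358  27.42378019
  72.78137943  -7.10675034] [ 0.65066184 -0.16184271  0.05788699] [-1.75213633e+02  3.95535248e-02  8.92668484e+01] [ 0.61970915  0.27186117 -0.56640105]
```

View pics/v1.png

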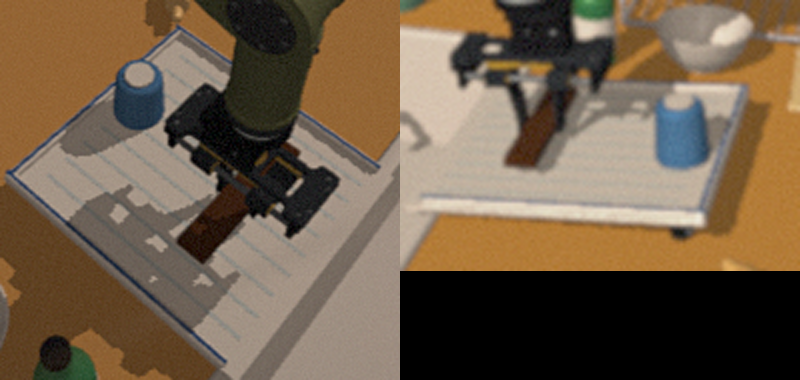

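The strip is held across the middle of the board, clear of the cup; in the left crop the strip is near (210,225) and the cup at (140,95). I'll lower it gently until it makes contact.

>>> drive_tool([
  {"x": 0, "y": 0, "z": 8, "rx": 0, "ry": 0, "rz": 0, "fingers": 1},
  {"x": 0, "y": 0, "z": 12, "rx": 0, "ry": 0, "rz": 0, "fingers": 1},
  {"x": 0, "y": 0, "z": 13.5, "rx": 0, "ry": 0, "rz": 0, "fingers": 1},
  {"x": 0, "y": 0, "z": 14.5, "rx": 0, "ry": 0, "rz": 0, "fingers": 1},
  {"x": 0, "y": 0, "z": 14.5, "rx": 0, "ry": 0, "rz": 0, "fingers": 1},
  {"x": 0, "y": 0, "z": 14.5, "rx": 0, "ry": 0, "rz": 0, "fingers": 1},
])

```text
time_s: 10.32
tool_pos: [0.6475, -0.1619, 0.0417]
tool_rot: [-175.0, 0.0, 89.3]
force: [-4.7, -0.1, 5.9]
grip_width: 0.0395
grasp_force: 30.0
```

The strip touched down at TCP z = 41.7 mm, just as predicted. I'll let go and rise.

>>> drive_tool([
  {"x": 0, "y": 0, "z": 0, "rx": 0, "ry": 0, "rz": 0, "fingers": 0.2},
  {"x": 0, "y": 0, "z": 0, "rx": 0, "ry": 0, "rz": 0, "fingers": -0.4},
  {"x": 0, "y": 0, "z": 0, "rx": 0, "ry": 0, "rz": 0, "fingers": -0.4},
  {"x": 0, "y": 0, "z": 0, "rx": 0, "ry": 0, "rz": 0, "fingers": -0.6},
  {"x": 0, "y": 0, "z": 0, "rx": 0, "ry": 0, "rz": 0, "fingers": -0.6},
  {"x": 0, "y": 0, "z": -30, "rx": 0, "ry": 0, "rz": 0, "fingers": -0.6},
  {"x": 0, "y": 0, "z": -80, "rx": 0, "ry": 0, "rz": 0, "fingers": -1},
  {"x": 0, "y": 0, "z": -140, "rx": 0, "ry": 0, "rz": 0, "fingers": -1},
  {"x": 0, "y": 0, "z": -180, "rx": 0, "ry": 0, "rz": 0, "fingers": -1},
  {"x": 0, "y": 0, "z": -180, "rx": 0, "ry": 0, "rz": 0, "fingers": -1},
])

```text
time_s: 11.58
tool_pos: [0.6658, -0.1616, 0.2248]
tool_rot: [-175.4, 0.1, 89.3]
force: [-0.7, 0.4, 0.9]
grip_width: 0.0865
grasp_force: 0.0
```

```bash
cat > strip.py <<'E'
# strip pose on the deck; deck model: origin O, yaw, slope 5 deg
from h import *
from deck import bluepts,line,isec
O=np.array([.593,-.1595,.036]);yw=np.radians(-.7);cs,sn=np.cos(np.radians(5)),np.sin(np.radians(5))
Rz=np.array([[np.cos(yw),-np.sin(yw),0],[np.sin(yw),np.cos(yw),0],[0,0,1]]);Rd=Rz@np.array([[cs,0,sn],[0,1,0],[-sn,0,cs]])
def onplane(c,uv,z):  # deck coords on plane z=const above deck
    C,d=ray(c,uv);C2=Rd.T@(C-O);d2=d@Rd;return C2+d2*((z-C2[2])/d2[:,2])[:,None]
E
python3 - <<'E'
from strip import *
from cell import sensors,vision
o=sensors.get_obs();print(o['qpos'],o['tool_pos'],o['tool_rot'])
dk=lambda h:(h[:,:,2]<100)&(h[:,:,0]<15)&(h[:,:,1]>110)
V={}
for n in('wrist','scene','side'):
    c=vision.read_camera(n);V[n]=c
    i=dict(c);i['image']=cv2.medianBlur(c['image'],3)
    P=O+Rd@np.array([.055,-.06,.014]);q=proj(c,P)[0]
    k=blob(i,dk,tuple(map(float,q)));b=onplane(c,k[:,0],.014 if n=='wrist' else .01)*1000
    r=cv2.minAreaRect(b[:,:2].astype(np.float32));print(n,q,np.round(r[0]+r[1]+(r[2],),1))
pickle.dump(V,open('v2.pkl','wb'))
a=cv2.resize(V['wrist']['image'],(400,300));b=cv2.resize(V['scene']['image'],(400,300))
cv2.imwrite('pics/v2.png',np.hstack([a,b])[:,:,::-1])
E
```

```text
[ 40.82106416  33.39991338 -46.66938754  71.93591336  23.47990188
  88.8007514   -3.93906361] [ 0.66582613 -0.16162319  0.22481453] [-1.75438991e+02  6.28924360e-02  8.92586597e+01]
wrist [257.2090891 222.5335958] [ 54.8  -0.7 187.8  38.6  89.9]
scene [254.41843973 296.60900796] [ 56.1  -3.  189.9  38.8  89.8]
side [214.98884055 148.19122769] [ 48.9  10.4 190.4  36.6  89.9]
```

View pics/v2.png

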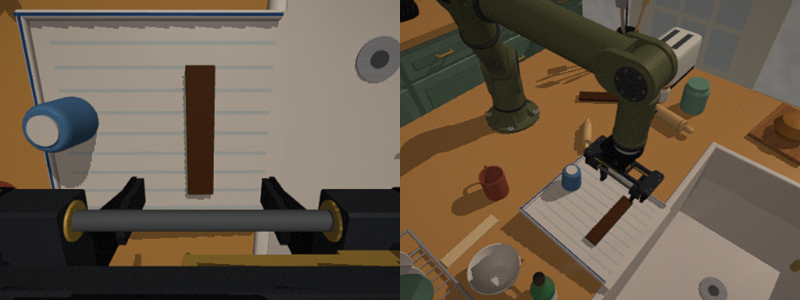

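The strip lies square at deck (55,-1) mm, with its long axis at 89.9°, and the cup hasn't moved. I'll untilt the tool, then go to the pin.

>>> drive_tool([
  {"x": 50, "y": 0, "z": -20, "rx": -0.087, "ry": 0, "rz": 0, "fingers": -1},
  {"x": 100, "y": 0, "z": -20, "rx": -0.087, "ry": 0, "rz": 0, "fingers": -1},
  {"x": 100, "y": 0, "z": -20, "rx": -0.087, "ry": 0, "rz": 0, "fingers": -1},
  {"x": 100, "y": 0, "z": -20, "rx": -0.087, "ry": 0, "rz": 0, "fingers": -1},
])

```text
time_s: 12.22
tool_pos: [0.666, -0.063, 0.2387]
tool_rot: [-179.9, 0.1, 89.2]
force: [0.3, -0.4, 0.4]
grip_width: 0.0867
grasp_force: 0.0
```

>>> drive_tool([
  {"x": 50, "y": -14, "z": 0, "rx": 0, "ry": 0, "rz": -0.16, "fingers": -1},
  {"x": 95, "y": -27, "z": 0, "rx": 0, "ry": 0, "rz": -0.3, "fingers": -1},
  {"x": 140, "y": -40, "z": 10, "rx": 0, "ry": 0, "rz": -0.45, "fingers": -1},
  {"x": 185, "y": -52, "z": 20, "rx": 0, "ry": 0, "rz": -0.6, "fingers": -1},
  {"x": 230, "y": -65, "z": 30, "rx": 0, "ry": 0, "rz": -0.75, "fingers": -1},
  {"x": 275, "y": -78, "z": 30, "rx": 0, "ry": 0, "rz": -0.9, "fingers": -1},
  {"x": 320, "y": -91, "z": 30, "rx": 0, "ry": 0, "rz": -1.05, "fingers": -1},
  {"x": 365, "y": -104, "z": 30, "rx": 0, "ry": 0, "rz": -1.2, "fingers": -1},
  {"x": 410, "y": -116, "z": 30, "rx": 0, "ry": 0, "rz": -1.32, "fingers": -1},
  {"x": 449, "y": -127, "z": 30, "rx": 0, "ry": 0, "rz": -1.443, "fingers": -1},
  {"x": 449, "y": -127, "z": 30, "rx": 0, "ry": 0, "rz": -1.443, "fingers": -1},
  {"x": 449, "y": -127, "z": 30, "rx": 0, "ry": 0, "rz": -1.443, "fingers": -1},
  {"x": 449, "y": -127, "z": 30, "rx": 0, "ry": 0, "rz": -1.443, "fingers": -1},
  {"x": 449, "y": -127, "z": 30, "rx": 0, "ry": 0, "rz": -1.443, "fingers": -1},
])

```text
time_s: 13.98
tool_pos: [0.5466, 0.3869, 0.2102]
tool_rot: [-180.0, 0.0, 171.8]
force: [1.0, 0.4, 0.6]
grip_width: 0.087
grasp_force: 0.0
```

Run:
```python
from h import *
from cell import sensors,vision
o=sensors.get_obs();print(o['qpos'],o['tool_pos'],o['tool_rot'])
r=vision.read_camera('wrist');pickle.dump(r,open('w4.pkl','wb'))
print(proj(r,np.array([[.4258,.4046,.027],[.4769,.3972,.027],[.6115,.3794,.027],[.545,.388,0.054]]))/.64)
cv2.imwrite('pics/w4.png',cv2.resize(r['image'],(800,600),interpolation=cv2.INTER_CUBIC)[:,:,::-1])
```

```text
[  6.23579957  36.73206754 -66.74318074  79.97775763  33.5325264
  84.69144691  22.68079344] [0.54656494 0.38692195 0.2101519 ] [-1.79956426e+02  2.16822232e-02  1.71770447e+02]
[[404.83772254  87.09684934]
 [404.84777331 169.47689872]
 [407.06194069 353.61655082]
 [405.82182034 277.1473232 ]]
```

View pics/w4.png

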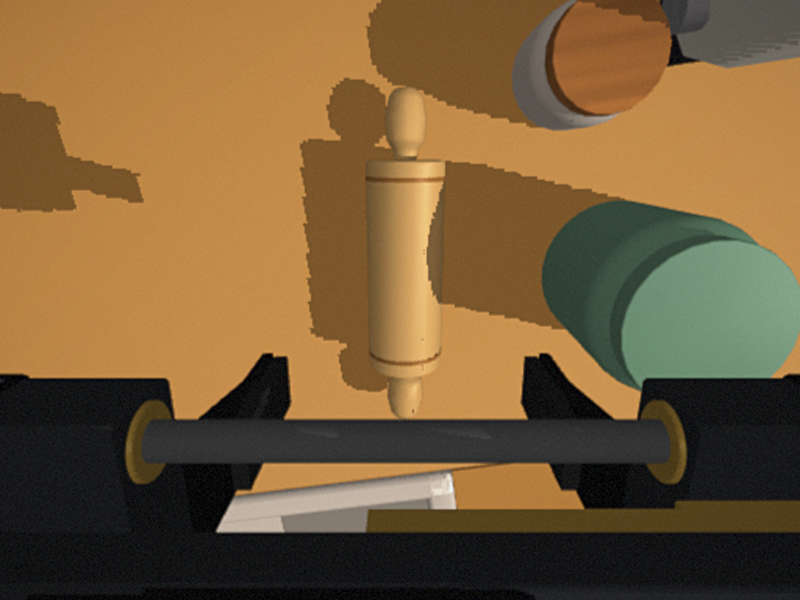

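The pin lies as predicted: its tips appear at (405,87) and (405,418), and the axis column is at 405. The canister's near edge at about (543,280) is close to where the gripper's body will pass, so I'll check the clearance.

Run:
```python
from h import *
r=pickle.load(open('w4.pkl','rb'));S=pickle.load(open('v0.pkl','rb'))['scene'];k=.64
q=plane(r,np.array([[405,87],[405,418],[404,160],[407,374]])*k,.027)*1000;print(np.round(q,1).tolist(),np.round((q[0]+q[1])/2,1))
g=lambda h:(h[:,:,0]>65)&(h[:,:,0]<95)&(h[:,:,1]>60)
c=blob(r,g,(700*k,320*k));
for z in(0,.02,.06):
    b=plane(r,c[:,0],z)*1000;v=np.array([-np.sin(np.radians(-8.2)),np.cos(np.radians(-8.2))]);s=(b[:,:2]-[545,388])@v;i=s.argmin();print('canister z',z,'min dist from pin axis',s[i],b[i])
# lid ellipse centre in this view and in scene -> triangulate
i=r['image'];e=(712,320)
X,gp=tri(r,(e[0]*k,e[1]*k),S,(597*k,172*k));print('lid',X*1000,gp*1000)
```

```text
[[425.8, 404.7, 27.0], [666.3, 369.9, 27.0], [470.7, 397.5, 27.0], [628.4, 376.9, 27.0]] [546.  387.3  27. ]
canister z 0 min dist from pin axis 146.540876149996 [601.99905672 527.84086215   0.        ]
canister z 0.02 min dist from pin axis 138.4819386404368 [594.59502243 520.7656185   20.        ]
canister z 0.06 min dist from pin axis 122.36406362131841 [579.78695383 506.6151312   60.        ]
lid [576.78673859 553.00612546 110.953978  ] 7.633349054353281
```

The pin's centre is (545.5,387.5). The canister clears the gripper's body by about 10 to 18 mm, and I'll lean the tool 4.5° away from it (about the pin's axis) for margin.

>>> drive_tool([
  {"x": 1, "y": 0.5, "z": 50, "rx": -0.08, "ry": 0, "rz": 0, "fingers": -1},
  {"x": 1, "y": 0.5, "z": 90, "rx": -0.08, "ry": 0, "rz": 0, "fingers": -1},
  {"x": 1, "y": 0.5, "z": 120, "rx": -0.08, "ry": 0, "rz": 0, "fingers": -1},
  {"x": 1, "y": 0.5, "z": 145, "rx": -0.08, "ry": 0, "rz": 0, "fingers": -1},
  {"x": 1, "y": 0.5, "z": 165, "rx": -0.08, "ry": 0, "rz": 0, "fingers": -1},
  {"x": 1, "y": 0.5, "z": 175, "rx": -0.08, "ry": 0, "rz": 0, "fingers": -1},
  {"x": 1, "y": 0.5, "z": 183, "rx": -0.08, "ry": 0, "rz": 0, "fingers": -1},
  {"x": 1, "y": 0.5, "z": 183, "rx": -0.08, "ry": 0, "rz": 0, "fingers": -1},
  {"x": 1, "y": 0.5, "z": 183, "rx": -0.08, "ry": 0, "rz": 0, "fingers": -1},
])

```text
time_s: 15.15
tool_pos: [0.5448, 0.3896, 0.0281]
tool_rot: [175.4, 0.0, 171.9]
force: [0.4, 0.1, -0.3]
grip_width: 0.0872
grasp_force: 0.0
```

```bash
python3 -c "
from cell import sensors
o=sensors.get_obs();print(o['qpos'],o['tool_pos'],o['tool_rot'],o['force'])"
```

```text
[  7.71246702  44.23322758 -61.6600015   93.26756827  39.81168125
  63.79683269  19.13734654] [0.54483703 0.38963749 0.02807475] [1.75369469e+02 4.63861495e-02 1.71937831e+02] [ 0.42280577  0.111412   -0.25481869]
```

>>> drive_tool([
  {"x": 0, "y": -2, "z": 0.5, "rx": 0, "ry": 0, "rz": 0, "fingers": -1},
  {"x": 0, "y": -2, "z": 0.5, "rx": 0, "ry": 0, "rz": 0, "fingers": 1},
  {"x": 0, "y": -2, "z": 0.5, "rx": 0, "ry": 0, "rz": 0, "fingers": 1},
  {"x": 0, "y": -2, "z": 0.5, "rx": 0, "ry": 0, "rz": 0, "fingers": 1},
  {"x": 0, "y": -2, "z": 0.5, "rx": 0, "ry": 0, "rz": 0, "fingers": 1},
  {"x": 0, "y": -2, "z": 0.5, "rx": 0, "ry": 0, "rz": 0, "fingers": 1},
  {"x": 0, "y": -2, "z": 0.5, "rx": 0, "ry": 0, "rz": 0, "fingers": 1},
], force=35)

```text
time_s: 16.02
tool_pos: [0.5442, 0.3871, 0.0266]
tool_rot: [175.4, -0.0, 171.9]
force: [-0.8, 0.0, 0.6]
grip_width: 0.0533
grasp_force: 35.0
```

>>> drive_tool([
  {"x": 0, "y": 0, "z": -40, "rx": 0, "ry": 0, "rz": 0, "fingers": 1},
  {"x": 0, "y": 0, "z": -90, "rx": 0.02, "ry": 0, "rz": 0, "fingers": 1},
  {"x": 0, "y": 0, "z": -140, "rx": 0.06, "ry": 0, "rz": 0, "fingers": 1},
  {"x": 0, "y": 0, "z": -190, "rx": 0.08, "ry": 0, "rz": 0, "fingers": 1},
  {"x": 0, "y": 0, "z": -190, "rx": 0.08, "ry": 0, "rz": 0, "fingers": 1},
  {"x": 0, "y": 0, "z": -190, "rx": 0.08, "ry": 0, "rz": 0, "fingers": 1},
])

```text
time_s: 16.77
tool_pos: [0.5418, 0.3716, 0.2148]
tool_rot: [-179.9, -0.0, 171.9]
force: [1.1, -0.5, -3.3]
grip_width: 0.0532
grasp_force: 35.0
```

Held, with a 53 mm opening and about 3 N of weight. I'll carry it over the board.

>>> drive_tool([
  {"x": -10, "y": -40, "z": 0, "rx": 0, "ry": 0, "rz": 0.1, "fingers": 1},
  {"x": -20, "y": -80, "z": 0, "rx": 0, "ry": 0, "rz": 0.22, "fingers": 1},
  {"x": -31, "y": -120, "z": 0, "rx": 0, "ry": 0, "rz": 0.34, "fingers": 1},
  {"x": -41, "y": -160, "z": 0, "rx": 0, "ry": 0, "rz": 0.46, "fingers": 1},
  {"x": -51, "y": -200, "z": 0, "rx": 0, "ry": 0, "rz": 0.58, "fingers": 1},
  {"x": -61, "y": -240, "z": 0, "rx": 0, "ry": 0, "rz": 0.7, "fingers": 1},
  {"x": -71, "y": -280, "z": 0, "rx": 0, "ry": 0, "rz": 0.82, "fingers": 1},
  {"x": -82, "y": -320, "z": 0, "rx": 0, "ry": 0, "rz": 0.94, "fingers": 1},
  {"x": -92, "y": -360, "z": 0, "rx": 0, "ry": 0, "rz": 1.06, "fingers": 1},
  {"x": -102, "y": -400, "z": 0, "rx": 0, "ry": 0, "rz": 1.18, "fingers": 1},
  {"x": -112, "y": -440, "z": 0, "rx": 0, "ry": 0, "rz": 1.28, "fingers": 1},
  {"x": -122, "y": -480, "z": 0, "rx": 0, "ry": 0, "rz": 1.36, "fingers": 1},
  {"x": -130, "y": -508, "z": 0, "rx": 0, "ry": 0, "rz": 1.42, "fingers": 1},
  {"x": -133, "y": -520, "z": 0, "rx": 0, "ry": 0, "rz": 1.442, "fingers": 1},
  {"x": -133, "y": -520, "z": 0, "rx": 0, "ry": 0, "rz": 1.442, "fingers": 1},
  {"x": -133, "y": -520, "z": 0, "rx": 0, "ry": 0, "rz": 1.442, "fingers": 1},
  {"x": -133, "y": -520, "z": 0, "rx": 0, "ry": 0, "rz": 1.442, "fingers": 1},
])

```text
time_s: 18.9
tool_pos: [0.601, -0.1593, 0.2164]
tool_rot: [180.0, -0.0, 89.5]
force: [0.6, -0.1, -3.2]
grip_width: 0.053
grasp_force: 35.0
```

```bash
python3 -c "
from cell import sensors
o=sensors.get_obs();print(o['qpos'],o['tool_pos'],o['tool_rot'],o['force'])"
```

```text
[ 52.67735993  22.95746589 -51.95154917  87.17978276  18.23866212
  78.7510921   -1.14398994] [ 0.601018   -0.15933077  0.2163527 ] [ 1.79984402e+02 -1.10793947e-02  8.94882623e+01] [ 0.59639496 -0.11269901 -3.23322421]
```

>>> drive_tool([
  {"x": -1, "y": -2, "z": 50, "rx": 0.087, "ry": 0, "rz": 0, "fingers": 1},
  {"x": -1, "y": -2, "z": 95, "rx": 0.087, "ry": 0, "rz": 0, "fingers": 1},
  {"x": -1, "y": -2, "z": 125, "rx": 0.087, "ry": 0, "rz": 0, "fingers": 1},
  {"x": -1, "y": -2, "z": 144, "rx": 0.087, "ry": 0, "rz": 0, "fingers": 1},
  {"x": -1, "y": -2, "z": 144, "rx": 0.087, "ry": 0, "rz": 0, "fingers": 1},
  {"x": -1, "y": -2, "z": 144, "rx": 0.087, "ry": 0, "rz": 0, "fingers": 1},
])

```text
time_s: 19.65
tool_pos: [0.6, -0.1622, 0.0736]
tool_rot: [-175.2, 0.0, 89.3]
force: [0.3, 0.8, -2.5]
grip_width: 0.0534
grasp_force: 35.0
```

Run:
```python
from cell import sensors, vision
import cv2,pickle,numpy as np
o=sensors.get_obs();print(o['qpos'],o['tool_pos'],o['tool_rot'],o['force'])
d={n:vision.read_camera(n) for n in('scene','side')};pickle.dump(d,open('v3.pkl','wb'))
a=cv2.resize(d['scene']['image'][180:370,150:350],(400,380),interpolation=cv2.INTER_CUBIC);b=cv2.resize(d['side']['image'][110:205,160:300],(400,271),interpolation=cv2.INTER_CUBIC)
b=np.vstack([b,np.zeros((109,400,3),np.uint8)])
cv2.imwrite('pics/v3.png',np.hstack([a,b])[:,:,::-1])
```

```text
[ 47.39552962  33.31937418 -47.32653167  91.61928399  25.55145586
  71.50341429  -6.2478387 ] [ 0.59996109 -0.16222605  0.07364362] [-1.75155043e+02  3.25634231e-02  8.93232917e+01] [ 0.28932557  0.81973355 -2.54887508]
```

View pics/v3.png

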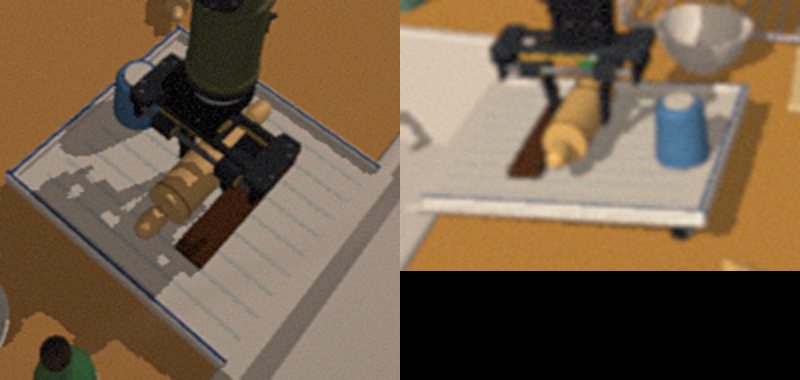

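The pin hangs parallel to the strip, just uphill of it, with the gripper clear of the cup. In the left crop the pin is at (205,170), the strip at (235,210) and the cup at (135,95). I'll lower it to touch the board.

>>> drive_tool([
  {"x": 0, "y": 0, "z": 6, "rx": 0, "ry": 0, "rz": 0, "fingers": 1},
  {"x": 0, "y": 0, "z": 9, "rx": 0, "ry": 0, "rz": 0, "fingers": 1},
  {"x": 0, "y": 0, "z": 10, "rx": 0, "ry": 0, "rz": 0, "fingers": 1},
  {"x": 0, "y": 0, "z": 10, "rx": 0, "ry": 0, "rz": 0, "fingers": 1},
  {"x": 0, "y": 0, "z": 10, "rx": 0, "ry": 0, "rz": 0, "fingers": 1},
])

```text
time_s: 20.38
tool_pos: [0.5978, -0.1624, 0.0622]
tool_rot: [-175.0, 0.0, 89.3]
force: [-0.5, 0.0, 0.2]
grip_width: 0.0533
grasp_force: 35.0
```

It is touching the board: the force rose from -3 to about 0 N. I'll slide it downhill to the strip.

>>> drive_tool([
  {"x": 0, "y": 2, "z": 0, "rx": 0, "ry": 0, "rz": 0, "fingers": 1},
  {"x": 0, "y": 4, "z": 0, "rx": 0, "ry": 0, "rz": 0, "fingers": 1},
  {"x": 0, "y": 5.5, "z": 0, "rx": 0, "ry": 0, "rz": 0, "fingers": 1},
  {"x": 0, "y": 5.5, "z": 0, "rx": 0, "ry": 0, "rz": 0, "fingers": 1},
  {"x": 0, "y": 5.5, "z": 0, "rx": 0, "ry": 0, "rz": 0, "fingers": 1},
])

```text
time_s: 21.0
tool_pos: [0.6037, -0.1623, 0.0617]
tool_rot: [-175.0, 0.0, 89.3]
force: [-1.0, 0.4, 0.9]
grip_width: 0.0532
grasp_force: 35.0
```

>>> drive_tool([
  {"x": 0, "y": 1, "z": 0, "rx": 0, "ry": 0, "rz": 0, "fingers": 1},
  {"x": 0, "y": 2, "z": 0, "rx": 0, "ry": 0, "rz": 0, "fingers": 1},
  {"x": 0, "y": 2, "z": 0, "rx": 0, "ry": 0, "rz": 0, "fingers": 1},
  {"x": 0, "y": 2, "z": 0, "rx": 0, "ry": 0, "rz": 0, "fingers": 1},
])

```text
time_s: 21.5
tool_pos: [0.6053, -0.1624, 0.0615]
tool_rot: [-175.0, 0.0, 89.3]
force: [-2.3, 0.6, 3.2]
grip_width: 0.0531
grasp_force: 35.0
```

>>> drive_tool([
  {"x": 0, "y": 1, "z": 0, "rx": 0, "ry": 0, "rz": 0, "fingers": 1},
  {"x": 0, "y": 1, "z": 0, "rx": 0, "ry": 0, "rz": 0, "fingers": 1},
  {"x": 0, "y": 1, "z": 0, "rx": 0, "ry": 0, "rz": 0, "fingers": 1},
])

```text
time_s: 21.88
tool_pos: [0.6061, -0.1624, 0.0615]
tool_rot: [-175.0, 0.0, 89.3]
force: [-5.4, 0.1, 4.4]
grip_width: 0.0532
grasp_force: 35.0
```

Run:
```python
from strip import *
from cell import vision
for n in('scene','side'):
    c=vision.read_camera(n);c['image']=cv2.medianBlur(c['image'],3)
    dk=lambda h:(h[:,:,2]<(70 if n=='scene' else 100))&(h[:,:,0]<15)&(h[:,:,1]>110)
    q=proj(c,O+Rd@np.array([.058,-.07 if n=='scene' else .08,.014]))[0]
    k=blob(c,dk,tuple(map(float,q)));b=onplane(c,k[:,0],.012)*1000
    r=cv2.minAreaRect(b[:,:2].astype(np.float32));print(n,np.round(r[0]+r[1]+(r[2],),1))
```

```text
scene [ 5.650e+01 -4.600e+01  3.970e+01  1.043e+02  1.000e-01]
side [ 60.9  39.3  35.4 143.4  11.5]
```

The pin is against the strip (a 5 N reaction) and the strip hasn't moved. I'll release and rise.

>>> drive_tool([
  {"x": 0, "y": 0, "z": 0, "rx": 0, "ry": 0, "rz": 0, "fingers": -0.4},
  {"x": 0, "y": 0, "z": 0, "rx": 0, "ry": 0, "rz": 0, "fingers": -0.6},
  {"x": 0, "y": 0, "z": 0, "rx": 0, "ry": 0, "rz": 0, "fingers": -0.8},
  {"x": 0, "y": 0, "z": 0, "rx": 0, "ry": 0, "rz": 0, "fingers": -1},
  {"x": 0, "y": 0, "z": 0, "rx": 0, "ry": 0, "rz": 0, "fingers": -1},
  {"x": 0, "y": 0, "z": 0, "rx": 0, "ry": 0, "rz": 0, "fingers": -1},
])

```text
time_s: 22.72
tool_pos: [0.6065, -0.1624, 0.0614]
tool_rot: [-175.0, 0.0, 89.3]
force: [-0.5, -0.4, -0.3]
grip_width: 0.0868
grasp_force: 0.0
```

>>> drive_tool([
  {"x": 0, "y": 0, "z": -10, "rx": 0, "ry": 0, "rz": 0, "fingers": -1},
  {"x": 0, "y": 0, "z": -25, "rx": 0, "ry": 0, "rz": 0, "fingers": -1},
  {"x": 0, "y": 0, "z": -50, "rx": 0, "ry": 0, "rz": 0, "fingers": -1},
  {"x": 0, "y": 0, "z": -90, "rx": 0, "ry": 0, "rz": 0, "fingers": -1},
  {"x": 0, "y": 0, "z": -130, "rx": 0, "ry": 0, "rz": 0, "fingers": -1},
  {"x": 0, "y": 0, "z": -130, "rx": 0, "ry": 0, "rz": 0, "fingers": -1},
])

```text
time_s: 23.48
tool_pos: [0.6204, -0.1621, 0.1961]
tool_rot: [-175.5, 0.1, 89.3]
force: [0.2, -0.5, 0.1]
grip_width: 0.0872
grasp_force: 0.0
```

Run:
```python
from strip import *
from cell import vision,workorder
V={}
for n in('wrist','scene','side'):
    c=vision.read_camera(n);V[n]=c;i=dict(c);i['image']=cv2.medianBlur(c['image'],3)
    cv2.imwrite(f'pics/end_{n}.png',c['image'][:,:,::-1])
    dk=lambda h:(h[:,:,2]<100)&(h[:,:,0]<15)&(h[:,:,1]>110)
    q=proj(c,O+Rd@np.array([.06,0,.014]))[0];k=blob(i,dk,tuple(map(float,q)))
    r=cv2.minAreaRect(onplane(c,k[:,0],.014)[:,:2].astype(np.float32)*1000);print(n,'strip',np.round(r[0]+r[1]+(r[2],),1))
    wd=lambda h:(h[:,:,0]>12)&(h[:,:,0]<24)&(h[:,:,1]>90)&(h[:,:,2]>70)
    q=proj(c,O+Rd@np.array([.012,0.04,.05]))[0];k=blob(i,wd,tuple(map(float,q)))
    r=cv2.minAreaRect(onplane(c,k[:,0],.027)[:,:2].astype(np.float32)*1000);print(n,'pin',np.round(r[0]+r[1]+(r[2],),1))
```

```text
wrist strip [ 56.1  -0.3  38.8 187.6   0.6]
wrist pin [ 12.   11.3 211.8  54.3  89.8]
scene strip [ 57.   -4.8 189.3  39.7  89.8]
scene pin [ 13.4 -21.6 208.6  55.3  89.5]
side strip [ 58.9  22.5  33.3 181.4   9. ]
side pin [1098.4 -971.8 3587.2 4771.    82.7]
```

Strip at 56.1 mm and pin at 12.0 mm give a separation of 44.1 mm, and they are parallel within 1°, as required. Handing in.

```bash
python3 -c "
from cell import workorder
print(workorder.sign_off())"
```

```text
the job is handed in; nothing more can be done
None
```

I handed the job in at about 24 s: the thick strip lies flat across the middle of the board and the rolling pin rests against its uphill side, both released (44 mm apart and parallel within 1° in the last wrist picture); no verdict came back.

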